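# Fit the toggle pegs inside a desk tidy's drop-front

## Task

Pull the desk tidy's drop-front down until it lies flat, then fit every T-toggle peg standing on the desk into a slot of its own from above: crossbar through the slot until the flange rests on the leaf, then a quarter turn so the crossbar lies square across the slot behind the leaf. When all the pegs there are hold, push the front back up until it is fully shut, with the pegs still locked in it, and leave the ink jar, the mug and the eraser alone.

Things in the scene. Friction and masses are not known exactly. Their poses are not given: they have to be found in the camera images.
- leaf (a joint): angle of the drop-front leaf, the grey front panel (330 mm wide, 140 high, 10 thick) of the plywood desk tidy, hinged along its lower edge: 0 shut and upright, 1.57 down flat towards the robot (its stops). Starts shut or a little ajar. A stiff friction hinge (about 0.6 N m) lets it stay where it is left
- hinge (a point): middle of the hinge line (in the leaf's inner face), fixed to the tidy, 50 mm above the table; x into the tidy, y along the hinge, z up. The tidy is fixed to the desk, 370 mm wide, 200 high, 140 deep (front 5 mm behind the hinge line), with an open back and a roof
- bar (a point): middle of the round steel pull bar, 10 mm thick, 110 mm long along leaf y, 45 mm beyond the leaf's free edge on two end rods; leaf x = -5 mm, z = 185 mm from the hinge line. Shut: 235 mm above the table, 35 above the tidy's roof; down: 45 mm above the table. Can be pinched from above at any leaf angle and turns within the fingers. Leaf axes
- slot_a (a point): centre of the first (from -y) slot at the leaf's inner face. Axes of the leaf: y along the hinge, z from hinge to bar, x out of the inner face (up when the leaf is down). Slot right through the 10 mm leaf, 52 mm along y, 22 mm along z, 85 mm from the hinge; with the leaf down the inner face is 50 mm above the table. Any peg fits any slot
- slot_b (a point): centre of the second slot at the leaf's inner face. Axes of the leaf: y along the hinge, z from hinge to bar, x out of the inner face (up when the leaf is down). Slot right through the 10 mm leaf, 52 mm along y, 22 mm along z, 85 mm from the hinge; with the leaf down the inner face is 50 mm above the table. Any peg fits any slot
- slot_c (a point): centre of the third slot at the leaf's inner face. Axes of the leaf: y along the hinge, z from hinge to bar, x out of the inner face (up when the leaf is down). Slot right through the 10 mm leaf, 52 mm along y, 22 mm along z, 85 mm from the hinge; with the leaf down the inner face is 50 mm above the table. Any peg fits any slot
- slot_d (a point): centre of the fourth (at +y) slot at the leaf's inner face. Axes of the leaf: y along the hinge, z from hinge to bar, x out of the inner face (up when the leaf is down). Slot right through the 10 mm leaf, 52 mm along y, 22 mm along z, 85 mm from the hinge; with the leaf down the inner face is 50 mm above the table. Any peg fits any slot
- peg_red: T-toggle peg, red head, standing upright; may be absent. Origin: centre of the crossbar's underside; z up the stem, x along the crossbar. Steel crossbar 48 (x) x 18 (y) x 10 mm, z 0 to 10; round stem 18 mm across, z 10 to 22.5; round flange 34 mm across, z 22.5 to 27.5; flat head 30 (x) x 14 (y) mm, z 27.5 to 61.5, gripped across its 14 mm. About 90 g, heavy at the foot
- peg_green: T-toggle peg, green head, standing upright; may be absent. Origin: centre of the crossbar's underside; z up the stem, x along the crossbar. Steel crossbar 48 (x) x 18 (y) x 10 mm, z 0 to 10; round stem 18 mm across, z 10 to 22.5; round flange 34 mm across, z 22.5 to 27.5; flat head 30 (x) x 14 (y) mm, z 27.5 to 61.5, gripped across its 14 mm. About 90 g, heavy at the foot
- peg_blue: T-toggle peg, blue head, standing upright; may be absent. Origin: centre of the crossbar's underside; z up the stem, x along the crossbar. Steel crossbar 48 (x) x 18 (y) x 10 mm, z 0 to 10; round stem 18 mm across, z 10 to 22.5; round flange 34 mm across, z 22.5 to 27.5; flat head 30 (x) x 14 (y) mm, z 27.5 to 61.5, gripped across its 14 mm. About 90 g, heavy at the foot
- peg_yellow: T-toggle peg, yellow head, standing upright; may be absent. Origin: centre of the crossbar's underside; z up the stem, x along the crossbar. Steel crossbar 48 (x) x 18 (y) x 10 mm, z 0 to 10; round stem 18 mm across, z 10 to 22.5; round flange 34 mm across, z 22.5 to 27.5; flat head 30 (x) x 14 (y) mm, z 27.5 to 61.5, gripped across its 14 mm. About 90 g, heavy at the foot
- neck_red (a point): on the red peg's axis at the underside of its flange, 22.5 mm above the peg's origin; on a slot's point when the peg is seated. The crossbar passes a slot when lying along it (leaf y); the flange stops on the leaf; a quarter turn either way sets the crossbar along leaf z, behind the leaf with 2.5 mm of play
- neck_green (a point): on the green peg's axis at the underside of its flange, 22.5 mm above the peg's origin; on a slot's point when the peg is seated. The crossbar passes a slot when lying along it (leaf y); the flange stops on the leaf; a quarter turn either way sets the crossbar along leaf z, behind the leaf with 2.5 mm of play
- neck_blue (a point): on the blue peg's axis at the underside of its flange, 22.5 mm above the peg's origin; on a slot's point when the peg is seated. The crossbar passes a slot when lying along it (leaf y); the flange stops on the leaf; a quarter turn either way sets the crossbar along leaf z, behind the leaf with 2.5 mm of play
- neck_yellow (a point): on the yellow peg's axis at the underside of its flange, 22.5 mm above the peg's origin; on a slot's point when the peg is seated. The crossbar passes a slot when lying along it (leaf y); the flange stops on the leaf; a quarter turn either way sets the crossbar along leaf z, behind the leaf with 2.5 mm of play
- ink: glass ink jar with a black cap, 56 mm across, 75 mm high, loose, not to be disturbed. Origin: centre of underside
- mug: white mug, 80 mm across, 90 mm high, handle at its +y, loose, not to be disturbed. Origin: centre of underside
- eraser: white eraser 60 x 25 x 14 mm, loose, not to be disturbed. Origin: centre of underside

How it is judged:
By the outcome, as a careful person would: the job done as asked, in the order asked, and still so for the second after the job is handed in, with the robot touching nothing.
Of peg_red, peg_green, peg_blue, peg_yellow only 3 to 4 are there at a start; the rules pass over those that are not, and their reading is None.
At some moment in a run one of peg_red, peg_green, peg_blue, peg_yellow may be knocked a few centimetres aside while the robot is not near it.
It also fails if it takes over 210 s, if anything falls off the work surface, if the arm or the gripper's body presses on something with over 40 N, if the wrist force passes 120 N, or if a joint passes its speed limit or range.

## Robot

A 6-joint arm with a two-finger parallel gripper is mounted at the origin on the work surface. World frame = base frame: x ahead of the robot, y to its left, z up, the work surface at z = 0. Lengths are in mm, angles in rad, forces in N, time in s.
With the tool pointing down it reaches from about 325 to 775 mm from the base axis. Payload 9.3 kg.
Tool frame: the origin (TCP) lies midway between the tips of the shut fingers; the grasp point (between the pads) lies 19 mm behind it (arm.pinch_z is the distance from the TCP to the grasp point, in mm); z points along the fingers, y is the line along which they close (so a half turn about z gives the same grasp; the last joint's range is limited). The gripper opens to 85 mm and grips with 20 to 120 N. Pads are 22 mm wide; open, the fingers measure 114 mm over their backs; the gripper's body (76 mm by 85 mm) begins 54 mm behind the grasp point. The pads swing forward as they close: fully open they stand 13 mm farther back than shut.
Start: joints at [0.961, 0.259, 0.021, 1.334, 0, 1.418], TCP at [242.594, 493.604, 231.279] pointing down, gripper open.
Joint ranges: [-3.04, 3.04], [-0.91, 1.82], [-1.04, 1.36], [-1.92, 1.95], [-1.52, 1.45], [-3.14, 3.14]. Speed limits (rad/s): [2.22, 2.22, 2.79, 3.14, 3.14, 3.14].

## Interface

Orientations are given as a unit quaternion [x, y, z, w].
In Python, from rig import readout, camera, arm gives the robot as it stands. The module is installed in compiled form; this text tells all that it offers.
- The arm moves only by the shell command python3 -m handwheel 'ROWS'. ROWS is JSON, a list of rows, each a list of 7 numbers: the shift along the world's x, y, z in mm, then the turn, a rotation vector about the world's x, y, z in degrees, then the finger opening in mm, from 0 to 85.4. A call has 1 to 12 rows; each row is the pose to reach, as a shift and turn from the pose commanded when the call began; what a row does not reach only later rows make up. A row lasts 1/12 s, in which the tool goes at most 41.7 mm and 7.16 degrees, less where a joint would pass 70% of its speed; a pose out of reach is approached as far as the arm can. A call with a gripper value outside its range is refused whole. The fingers move at their own pace and stop on an object; the grip force is fixed at half the most. Time passes only in rows, so rows that repeat a pose let the fingers close. It gives the time, the measured TCP pose, the force, the opening and the grip force at its end, in the units of the state.
- readout.state(): the state, without advancing time (a new reading comes with each control period).
- camera(name): name is "scene" or "top" or "wrist"; returns a dict with "pixels" (384x512x3 uint8, red, green, blue), "depth" (384x512 float32, mm along the optical axis (not along the pixel's ray), 0 where there is no reading), "intrinsics" (3x3 intrinsics, pixels), "origin" and "orientation" of the camera in the world; the wrist camera has in their place "hand_eye" (4x4, takes a point from camera to tool coordinates, whose origin is the TCP and whose axes are the flange's). Camera axes: x right, y down, z forward; pixel columns grow to the right and rows downward; lengths in mm; the calibration is good to about 2 mm. A picture is of the moment at which its call begins: read the wrist's pose just before it.
- arm.hand_in(): hands the job in; it is judged then, once.
The state is a dict: "t": time; "joints": joint angles; "joint_vel": joint speeds; "joint_torque": joint torques, N m; "position": TCP position; "tcp_rot": TCP orientation; "contact_force": force on the tool from outside, world axes, zero at the start; "moment": the same for the moment, N m; "opening": opening from 0.0 (shut) to 1.0 (fully open); "grasp_force": force on a finger pad.
Only numpy, scipy, OpenCV 4.12 (cv2) and the standard library are available. Lean on these libraries where they do the work, as an engineer would, in place of code of your own. Each camera call takes 0.05 s, during which the arm holds its last target. There are 200 camera calls.

## Working session

There is one attempt and no reset: what is moved stays moved. The work goes in short steps, Python scripts to look and compute and a shell command to move; the robot and the scene stay as the last step left them, time stands still between calls to the robot, and variables do not carry over. Pictures are saved under pics/ and viewed, at most 14 in all, crops included, and the job is handed in when it is done.

```bash
mkdir -p pics; cat > h.py <<'E'
import numpy as np, cv2
from scipy.spatial.transform import Rotation as R
from rig import readout, camera, arm
def get(name):
    s=readout.state(); c=camera(name)
    if name=="wrist":
        T=np.eye(4); T[:3,:3]=R.from_quat(s["tcp_rot"]).as_matrix(); T[:3,3]=s["position"]
        M=T@np.array(c["hand_eye"])
    else:
        M=np.eye(4); o=np.array(c["orientation"]); M[:3,:3]=R.from_quat(o).as_matrix() if o.size==4 else o; M[:3,3]=c["origin"]
    c["M"]=M; return c
def pts(c):
    d=c["depth"]; K=np.array(c["intrinsics"]); v,u=np.mgrid[:d.shape[0],:d.shape[1]]
    P=np.stack([(u-K[0,2])/K[0,0]*d,(v-K[1,2])/K[1,1]*d,d],-1)
    return P@c["M"][:3,:3].T+c["M"][:3,3]
def ray(c,u,v,z):
    K=np.array(c["intrinsics"]); r=c["M"][:3,:3]@np.array([(u-K[0,2])/K[0,0],(v-K[1,2])/K[1,1],1]); o=c["M"][:3,3]
    return o+r*(z-o[2])/r[2]
def masks(c):
    h=cv2.cvtColor(c["pixels"],cv2.COLOR_RGB2HSV); H,S,V=h[...,0],h[...,1],h[...,2]; ok=(S>130)&(V>60)
    return {"red":ok&((H<7)|(H>173)),"green":ok&(H>40)&(H<85),"blue":ok&(H>95)&(H<130),"yellow":ok&(H>22)&(H<35)}
def save(c,n): cv2.imwrite("pics/"+n,cv2.cvtColor(c["pixels"],cv2.COLOR_RGB2BGR))
E
python3 - <<'E'
from h import *
s=readout.state(); print(s["t"],s["position"],s["tcp_rot"])
ims=[]
for n in("scene","top"):
    c=get(n); save(c,n+"0.png"); P=pts(c); print(n,c["M"][:3,3].round(),c["M"][:3,2].round(2),np.diag(c["intrinsics"]))
    for k,m in masks(c).items():
        if m.sum()>15:
            v,u=np.nonzero(m); q=P[m]; print(k,m.sum(),u.mean().round(),v.mean().round(),np.median(q,0).round(1),np.percentile(q,95,axis=0).round(1))
E
```

```text
0.0 [242.4419765  493.368627   230.64891963] [ 2.26437362e-01  9.74025499e-01 -6.24551329e-04 -2.42462925e-04]
scene [1029. -539. 1179.] [-0.38  0.46 -0.8 ] [441.82742326 441.82742326   1.        ]
red 169 256.0 218.0 [ 430.2 -319.5   28.1] [843.7 668.9  65.3]
blue 35 208.0 258.0 [ 536.2 -188.3   59.5] [ 546.4 -181.1   65.4]
top [ 507.   74. 1266.] [ 0.05 -0.01 -1.  ] [347.11168169 347.11168169   1.        ]
red 140 225.0 183.0 [ 435.3 -312.7   24.4] [847.8 671.9  63. ]
green 64 308.0 183.0 [ 549.1 -295.6   41.3] [864.4 612.3  62.8]
blue 119 398.0 236.0 [ 524.4 -199.    25. ] [ 542.6 -176.9   62.3]
```

View pics/scene0.png

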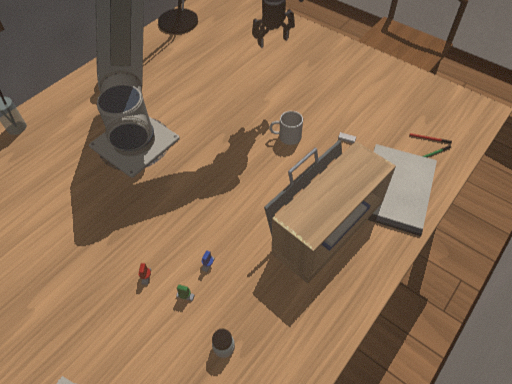

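View pics/top0.png

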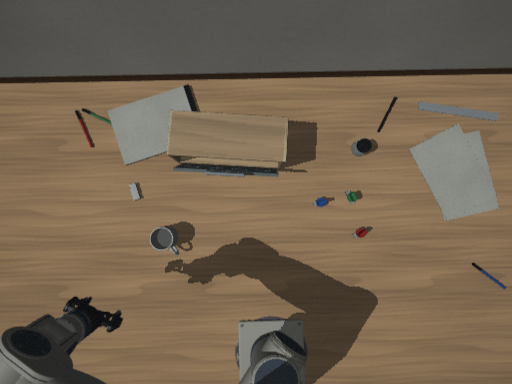

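The scene view shows the tidy with its front slightly ajar and the bar above it. In the top view the tidy covers (168-288, 110-170). There are three pegs: red (361,232), green (352,196) and blue (322,202), with no yellow. The mug is at (162,238), the eraser at (135,191) and the ink at (362,147).

```bash
python3 - <<'E'
from h import *
for n in("top","scene"):
    c=get(n); P=pts(c); px=c["pixels"].astype(int); sat=px.max(-1)-px.min(-1)
    roi=(P[...,0]>450)&(P[...,0]<900)&(P[...,1]>-150)&(P[...,1]<500)
    m=roi&(abs(P[...,2]-200)<8)&(sat>35)
    q=P[m][:,:2].astype(np.float32); r=cv2.minAreaRect(q); print(n,"roof",m.sum(),r, cv2.boxPoints(r).round().tolist(), np.median(P[m][:,2]))
    g=roi&(sat<30)&(P[...,2]>100)
    q=P[g]; 
    for lo in range(100,250,15):
        w=q[(q[:,2]>=lo)&(q[:,2]<lo+15)]
        if len(w): print(lo,len(w),np.percentile(w,5,axis=0).round(),np.median(w,0).round(),np.percentile(w,95,axis=0).round())
    for k,mm in masks(c).items():
        w=mm&(P[...,1]<-100)&(P[...,1]>-400)&(P[...,0]<650)&(P[...,2]>45)
        if w.sum()>5: 
            r=cv2.minAreaRect(P[w][:,:2].astype(np.float32)); print(k,w.sum(),P[w].mean(0).round(),np.array(r[0]).round(),np.array(r[1]).round(),r[2])
E
```

```text
top roof 5198 ((742.8657836914062, 126.9625244140625), (367.5799865722656, 140.91148376464844), 85.48318481445312) [[658.0, -51.0], [799.0, -62.0], [828.0, 305.0], [687.0, 316.0]] 199.7636072489371
100 55 [641. -25. 100.] [656. 133. 108.] [690. 306. 114.]
115 92 [640. -14. 116.] [654. 151. 122.] [664. 286. 126.]
130 28 [634. -35. 132.] [649. 140. 138.] [689. 310. 145.]
145 59 [633. -14. 146.] [647. 118. 151.] [662. 292. 159.]
160 69 [628. -34. 161.] [642. 137. 167.] [677. 302. 174.]
175 321 [618. -11. 179.] [635. 139. 185.] [646. 291. 188.]
190 61 [636. -51. 194.] [753. 276. 199.] [825. 316. 202.]
205 5 [625.  80. 206.] [634. 190. 209.] [786. 276. 216.]
220 104 [614.  83. 228.] [621. 136. 232.] [629. 190. 234.]
235 27 [617.  87. 235.] [621. 148. 236.] [625. 189. 237.]
red 37 [ 420. -328.   59.] [ 420. -329.] [14. 28.] 32.911434173583984
green 27 [ 549. -299.   59.] [ 550. -300.] [25. 11.] 25.48720932006836
blue 34 [ 534. -189.   60.] [ 534. -190.] [14. 28.] 13.043381690979004
scene roof 5796 ((715.2904663085938, 131.82156372070312), (371.6646728515625, 193.010498046875), 85.30926513671875) [[604.0, -45.0], [796.0, -61.0], [827.0, 309.0], [634.0, 325.0]] 201.93247930438247
100 54 [635. -58. 100.] [771. -39. 108.] [822. 300. 114.]
115 72 [632. -59. 117.] [758. -53. 124.] [822. 299. 130.]
130 111 [629. -56. 131.] [651.  47. 141.] [821. 299. 145.]
145 331 [629. -54. 146.] [643. 118. 153.] [775. 296. 159.]
160 378 [626. -56. 161.] [639. 108. 168.] [769. 289. 174.]
175 523 [619. -54. 176.] [633. 109. 185.] [757. 286. 189.]
190 73 [623. -55. 190.] [635.  85. 193.] [811. 249. 204.]
205 21 [620.  79. 208.] [626. 189. 213.] [633. 194. 219.]
220 75 [614.  80. 223.] [620. 129. 232.] [627. 192. 235.]
235 53 [615.  88. 235.] [621. 135. 237.] [626. 183. 239.]
red 50 [ 422. -330.   62.] [ 420. -329.] [14. 28.] 35.902557373046875
blue 20 [ 533. -191.   63.] [ 533. -190.] [ 7. 22.] 16.957212448120117
```

```bash
python3 -m handwheel '[[0,0,60,0,0,0,60],[0,0,60,0,0,0,60],[379,-357,60,0,0,-68.4,60],[379,-357,60,0,0,-68.4,60],[379,-357,60,0,0,-68.4,60],[379,-357,60,0,0,-68.4,60],[379,-357,60,0,0,-68.4,60],[379,-357,60,0,0,-68.4,60],[379,-357,60,0,0,-68.4,60],[379,-357,60,0,0,-68.4,60],[379,-357,60,0,0,-68.4,60],[379,-357,60,0,0,-68.4,60]]'; python3 - <<'E'
from h import *
s=readout.state();print(np.round(s["joints"],2),R.from_quat(s["tcp_rot"]).as_matrix().round(3)[:,1])
E
```

```text
t: 1.2
position: [547.0, 206.1, 291.2]
tcp_rot: [0.737, 0.676, 0.0, -0.0]
contact_force: [1.5, 0.4, -0.1]
opening: 0.707
grasp_force: 0.0
[0.22 0.31 0.25 1.51 0.   1.87] [ 0.996 -0.087 -0.   ]
```

```bash
python3 -m handwheel '[[70,-66,0,0,0,0,60],[70,-66,0,0,0,0,60],[70,-66,0,0,0,0,60],[70,-66,0,0,0,0,60],[70,-66,0,0,0,0,60]]'; python3 - <<'E'
from h import *
s=readout.state();print(s["position"])
c=get("wrist"); save(c,"w1.png"); P=pts(c)
m=(P[...,2]>222)&(P[...,2]<250)&(P[...,0]>560)&(abs(P[...,1]-136)<90)
print(m.sum()); q=P[m]; print(np.percentile(q,[2,50,98],axis=0).round(1))
print(cv2.fitLine(q[:,:2].astype(np.float32),cv2.DIST_HUBER,0,.01,.01).ravel())
E
```

```text
t: 1.62
position: [616.0, 141.4, 290.5]
tcp_rot: [0.735, 0.678, -0.001, -0.001]
contact_force: [-0.8, 0.0, -0.4]
opening: 0.701
grasp_force: 0.0
[616.02654004 141.40193269 290.45182906]
2376
[[613.   85.  229.1]
 [620.8 147.2 233.7]
 [628.5 196.8 235.4]]
[8.2266666e-02 9.9661034e-01 6.2075269e+02 1.4488931e+02]
```

View pics/w1.png

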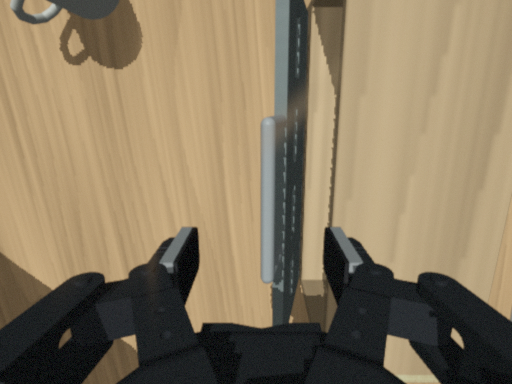

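The wrist view shows the bar upright at column 268, rows 118-283, between the fingers. It lies 4-5 mm off the tool centre.

```bash
python3 -m handwheel '[[5,-1,-30,0,0,0,50],[5,-1,-60,0,0,0,50],[5,-1,-79,0,0,0,50],[5,-1,-79,0,0,0,50],[5,-1,-79,0,0,0,0],[5,-1,-79,0,0,0,0],[5,-1,-79,0,0,0,0],[5,-1,-79,0,0,0,0],[5,-1,-79,0,0,0,0],[5,-1,-79,0,0,0,0]]'
```

```text
t: 2.5
position: [621.3, 141.5, 214.5]
tcp_rot: [0.735, 0.679, 0.001, 0.001]
contact_force: [-1.9, 1.5, 5.7]
opening: 0.095
grasp_force: 58.6
```

```bash
python3 -m handwheel '[[-13,1,-3.5,0,0,0,0],[-25.8,2,-8.7,0,0,0,0],[-38,3,-14.5,0,0,0,0],[-50.3,4,-21.4,0,0,0,0],[-62,5,-29,0,0,0,0],[-72.8,5.8,-37.7,0,0,0,0],[-83,6.6,-47,0,0,0,0],[-92.5,7.3,-57.1,0,0,0,0],[-101,8,-68,0,0,0,0],[-109.2,8.7,-79.2,0,0,0,0],[-109.2,8.7,-79.2,0,0,0,0]]'; python3 -m handwheel '[[-7,0.6,-12,0,0,0,0],[-13,1,-24.4,0,0,0,0],[-18,1.4,-37.3,0,0,0,0],[-22.5,1.8,-50.5,0,0,0,0],[-26,2,-64,0,0,0,0],[-28,2.2,-77.7,0,0,0,0],[-29,2.3,-91,0,0,0,0],[-29.2,2.3,-107,0,0,0,0],[-29.2,2.3,-108,0,0,0,0],[-29.2,2.3,-108,0,0,0,0]]'
```

```text
t: 3.42
position: [511.3, 150.3, 133.0]
tcp_rot: [0.735, 0.679, 0.001, 0.0]
contact_force: [1.5, 3.3, -5.6]
opening: 0.09
grasp_force: 59.8
t: 4.25
position: [483.5, 152.5, 25.4]
tcp_rot: [0.735, 0.678, 0.001, -0.0]
contact_force: [3.7, 4.6, -7.3]
opening: 0.088
grasp_force: 68.8
```

```bash
python3 -m handwheel '[[0,0,0,0,0,0,40],[0,0,0,0,0,0,40],[0,0,0,0,0,0,40],[0,0,40,0,0,0,60],[0,0,80,0,0,0,60],[0,0,120,0,0,0,60],[0,-40,160,0,0,0,60],[0,-80,200,0,0,0,60],[0,-120,240,0,0,0,60]]';  python3 -m handwheel '[[0,-240,60,0,0,0,60],[0,-240,60,0,0,0,60],[0,-240,60,0,0,0,60],[0,-240,60,0,0,0,60],[0,-240,60,0,0,0,60],[0,-240,60,0,0,0,60],[0,-240,60,0,0,0,60],[0,-240,60,0,0,0,60],[0,-240,60,0,0,0,60]]'
cat > look.py <<'E'
from h import *
import sys
c=get(sys.argv[1]); save(c,sys.argv[2]); P=pts(c)
print(readout.state()["position"].__repr__() if 0 else np.round(readout.state()["position"],1))
for k,mm in masks(c).items():
    w=mm&(P[...,0]>330)&(P[...,0]<650)&(P[...,2]>52)&(P[...,2]<110)
    if w.sum()>8:
        q=P[w]; r=cv2.minAreaRect(q[:,:2].astype(np.float32)); b=cv2.boxPoints(r); e=[b[1]-b[0],b[2]-b[1]]; e=max(e,key=np.linalg.norm)
        print(k,w.sum(),"ctr",np.round(r[0],1),"size",np.round(r[1],1),"long deg",np.degrees(np.arctan2(e[1],e[0])).round(1),"z",np.percentile(q[:,2],90).round(1))
E
python3 look.py wrist w2.png; python3 look.py top t2.png
```

```text
t: 5.0
position: [482.0, 62.8, 235.7]
tcp_rot: [0.734, 0.679, 0.0, 0.0]
contact_force: [1.2, 0.0, 0.2]
opening: 0.7
grasp_force: 0.0
t: 5.75
position: [482.2, -176.4, 293.5]
tcp_rot: [0.735, 0.678, -0.0, -0.0]
contact_force: [-0.2, -0.2, 0.1]
opening: 0.697
grasp_force: 0.0
[ 482.2 -175.7  293.4]
red 236 ctr [ 420.5 -327.5] size [12.6 29.3] long deg -55.8 z 62.6
green 170 ctr [ 546.8 -300.8] size [21.6 13.2] long deg 21.4 z 62.5
blue 271 ctr [ 532.7 -189. ] size [14.  29.4] long deg -75.4 z 62.7
[ 482.3 -175.3  293.4]
green 14 ctr [ 546.9 -303.3] size [ 8.7 17. ] long deg -10.6 z 63.6
blue 33 ctr [ 533.8 -189.6] size [13.6 25.8] long deg -76.8 z 63.1
```

View pics/t2.png

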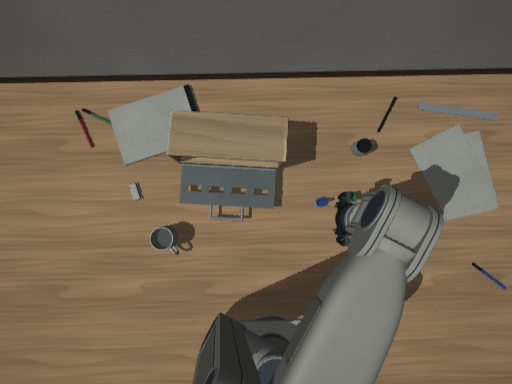

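View pics/w2.png

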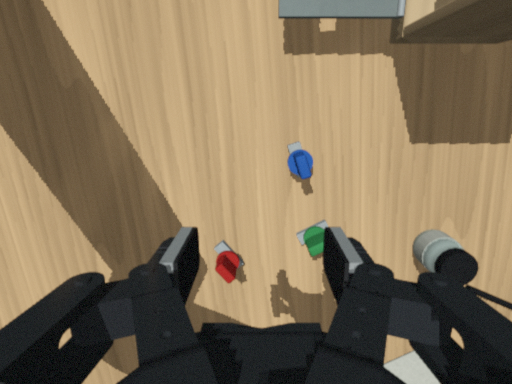

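The leaf lies flat, with four slots in the top view near (195,188), (215,189), (238,190) and (258,191). The wrist view shows the three pegs standing: blue (300,163), red (228,265) and green (315,240).

```bash
cat > slots.py <<'E'
from h import *
import sys
c=get(sys.argv[1]); P=pts(c); px=c["pixels"].astype(int); sat=px.max(-1)-px.min(-1)
leaf=((abs(P[...,2]-50)<9)&(sat<30)&(P[...,0]>500)&(P[...,0]<690)&(P[...,1]>-60)&(P[...,1]<340)).astype(np.uint8)
cs,h=cv2.findContours(leaf,cv2.RETR_CCOMP,cv2.CHAIN_APPROX_NONE)
out=max(range(len(cs)),key=lambda i:cv2.contourArea(cs[i]) if h[0][i][3]<0 else 0)
r=cv2.minAreaRect(np.array([ray(c,u,v,50)[:2] for u,v in cs[out][:,0]],np.float32)); print("leaf",r,np.median(P[leaf>0][:,2]))
for i in range(len(cs)):
    if h[0][i][3]==out and cv2.contourArea(cs[i])>20:
        r=cv2.minAreaRect(np.array([ray(c,u,v,50)[:2] for u,v in cs[i][:,0]],np.float32)); print(np.round(r[0],1),np.round(r[1],1),round(r[2],1))
E
python3 slots.py top
```

```text
leaf ((583.25048828125, 141.2143096923828), (330.0400390625, 171.3242645263672), 85.26290893554688) 50.25893037478977
[575.2  26.1] [56.2 28.1] 88.4
[580.7 103.2] [56.1 28.1] 88.6
[586.1 180.2] [56.1 28.1] 88.6
[591.5 257.1] [56.1 28.1] 88.6
```

```bash
python3 -m handwheel '[[51,-14,-40,0,0,19.6,60],[51,-14,-80,0,0,19.6,60],[51,-14,-120,0,0,19.6,60],[51,-14,-140,0,0,19.6,60],[51,-14,-140,0,0,19.6,60]]'; python3 look.py wrist w3.png
```

```text
t: 6.32
position: [530.9, -187.6, 146.9]
tcp_rot: [0.608, 0.794, -0.001, -0.005]
contact_force: [-0.4, 0.2, -0.4]
opening: 0.702
grasp_force: 0.0
[ 532.  -188.4  150.9]
green 302 ctr [ 549.7 -300.7] size [27.2 13.4] long deg 25.7 z 62.6
blue 672 ctr [ 532.9 -189.5] size [13.3 29.3] long deg -74.4 z 62.7
```

```bash
python3 -m handwheel '[[0,0,-40,0,0,1,60],[0,0,-80,0,0,1,50],[0,0,-105,0,0,1,50],[0,0,-120,0,0,1,50],[0,0,-120,0,0,1,50],[0,0,-120,0,0,1,0],[0,0,-120,0,0,1,0],[0,0,-120,0,0,1,0],[0,0,-120,0,0,1,0],[0,0,-120,0,0,1,0],[0,0,-120,0,0,1,0]]'
```

```text
t: 7.28
position: [534.9, -190.9, 35.9]
tcp_rot: [0.602, 0.799, 0.001, 0.002]
contact_force: [-0.5, 0.9, 8.3]
opening: 0.153
grasp_force: 59.5
```

```bash
python3 -m handwheel '[[0,0,40,0,0,0,0],[0,0,80,0,0,0,0],[0,0,100,0,0,0,0],[40,40,100,0,0,-20,0],[40,80,100,0,0,-20,0],[40,120,100,0,0,-20,0],[40,160,100,0,0,-20,0],[40,200,100,0,0,-20,0],[40,217,100,0,0,-20,0],[40,217,100,0,0,-20,0],[40,217,80,0,0,-20,0],[40,217,80,0,0,-20,0]]'; python3 -m handwheel '[[0,0,0,0,0,0,0],[0,0,0,0,0,0,0]]';python3 slots.py wrist; python3 look.py wrist w4.png;python3 look.py top t4.png
```

```text
t: 8.28
position: [572.6, 27.1, 112.1]
tcp_rot: [0.731, 0.683, -0.001, -0.001]
contact_force: [0.1, -0.6, -1.5]
opening: 0.15
grasp_force: 58.9
t: 8.45
position: [573.7, 25.9, 114.4]
tcp_rot: [0.731, 0.682, 0.0, 0.0]
contact_force: [0.8, 0.8, -0.8]
opening: 0.147
grasp_force: 58.9
leaf ((579.371826171875, 63.75373840332031), (177.15432739257812, 164.95909118652344), 85.38446807861328) 50.962026542934154
[579.2 102.7] [51.5 23.2] 85.9
[573.9  25.9 114.5]
blue 663 ctr [574.5  36. ] size [17.  33.1] long deg -4.7 z 107.5
[573.9  25.9 114.3]
red 21 ctr [ 419.5 -330.8] size [10.8 26. ] long deg -62.3 z 63.7
```

View pics/w4.png

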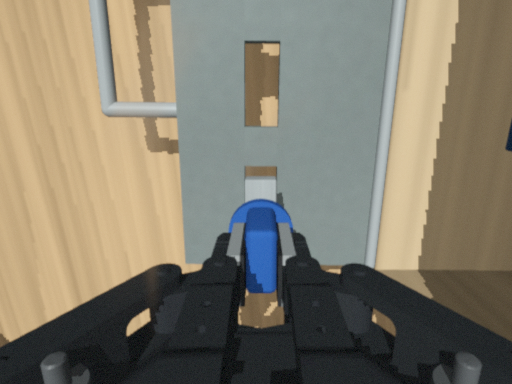

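The wrist view shows the held peg's crossbar at columns 246-277, far edge at row 177. Slot a's far edge is at row 166 (columns 245-277), and slot b covers (246-280, 42-126).

```bash
python3 - <<'E'
from h import *
c=get("wrist"); px=c["pixels"].astype(int)
for r in(170,172,174,176,178,180,182,184,190): print(r,px[r,236:290:3].sum(-1).tolist())
print(px[155:200,261].sum(-1).tolist(), c["depth"][165:200:3,261])
yt=np.array([.0715,.997]);xt=np.array([.997,-.0715])
for n,u,v,z in(("bar far",261,176.5,88.5),("bar L",246,185,88.5),("bar R",277,185,88.5),("slot far",261,166,50),("slot L",244.5,168,50),("slot R",278,168,50)):
    p=ray(c,u,v,z)[:2]; print(n,p.round(1),"y",(p@yt).round(1),"x",(p@xt).round(1))
p=np.array(readout.state()["position"])[:2];print("tcp",p@yt,p@xt)
E
```

```text
170 [426, 419, 423, 311, 343, 325, 316, 308, 307, 307, 310, 320, 315, 292, 422, 422, 427, 430]
172 [429, 427, 425, 306, 341, 325, 306, 309, 297, 301, 300, 307, 308, 288, 426, 428, 427, 425]
174 [427, 428, 429, 313, 330, 323, 307, 314, 305, 301, 303, 312, 307, 301, 424, 430, 424, 426]
176 [430, 423, 424, 316, 386, 382, 382, 384, 373, 383, 387, 382, 391, 330, 424, 427, 433, 427]
178 [431, 431, 430, 375, 434, 428, 426, 423, 433, 435, 437, 437, 427, 377, 422, 431, 423, 427]
180 [431, 435, 433, 488, 532, 534, 532, 543, 538, 556, 542, 543, 538, 486, 421, 432, 430, 427]
182 [434, 436, 424, 501, 551, 555, 557, 554, 558, 568, 558, 556, 552, 506, 421, 425, 421, 426]
184 [435, 437, 435, 503, 551, 551, 554, 563, 554, 566, 558, 558, 553, 509, 426, 434, 432, 429]
190 [440, 438, 434, 514, 551, 553, 556, 558, 554, 564, 558, 555, 550, 506, 428, 422, 432, 431]
[429, 429, 431, 424, 433, 431, 434, 434, 431, 430, 410, 359, 317, 302, 301, 309, 311, 308, 305, 310, 332, 375, 413, 427, 481, 545, 565, 558, 563, 562, 559, 566, 564, 557, 563, 563, 563, 564, 558, 558, 561, 560, 553, 469, 324] [209.69426 262.26187 262.54614 263.4967  177.84557 173.2197  173.86926
 175.13493 175.57051 175.00818 175.36646 162.76277]
bar far [575.8  52.7] y 93.7 x 570.3
bar L [567.1  48.4] y 88.8 x 561.9
bar R [584.5  47.1] y 88.8 x 579.3
slot far [575.7  51. ] y 92.0 x 570.4
slot L [564.4  50.4] y 90.6 x 559.1
slot R [587.2  48.8] y 90.6 x 581.9
tcp 66.93028294325129 570.2565798104679
```

```bash
python3 -m handwheel '[[0,-1.6,-10,0,0,0,0],[0,-1.6,-20,0,0,0,0],[0,-1.6,-25,0,0,0,0],[0,-1.6,-30,0,0,0,0],[0,-1.6,-35,0,0,0,0],[0,-1.6,-40,0,0,0,0],[0,-1.6,-40,0,0,0,0]]'
```

```text
t: 9.23
position: [573.0, 25.0, 72.3]
tcp_rot: [0.731, 0.682, -0.001, -0.001]
contact_force: [0.0, 0.1, -0.4]
opening: 0.152
grasp_force: 59.0
```

```bash
python3 -m handwheel '[[0,0,-4,0,0,0,0],[0,0,-8,0,0,0,0],[0,0,-11,0,0,0,0],[0,0,-12,0,0,0,0],[0,0,-12,0,0,0,0]]'
```

```text
t: 9.65
position: [573.7, 24.9, 63.3]
tcp_rot: [0.731, 0.682, 0.001, 0.001]
contact_force: [-6.8, 1.0, 16.8]
opening: 0.149
grasp_force: 61.6
```

```bash
python3 -m handwheel '[[0,0,1,0,0,0,0],[0,0,1,0,0,7,0],[0,0,1,0,0,14,0],[0,0,1,0,0,21,0],[0,0,1,0,0,28,0],[0,0,1,0,0,35,0],[0,0,1,0,0,42,0],[0,0,1,0,0,49,0],[0,0,1,0,0,56,0],[0,0,1,0,0,63,0],[0,0,1,0,0,70,0],[0,0,1,0,0,77,0]]'; python3 -m handwheel '[[0,0,0,0,0,7,0],[0,0,0,0,0,13,0],[0,0,0,0,0,13,0],[0,0,0,0,0,13,0]]'
```

```text
t: 10.65
position: [574.4, 24.8, 63.4]
tcp_rot: [0.145, 0.989, -0.0, 0.001]
contact_force: [0.2, -0.3, 7.0]
opening: 0.153
grasp_force: 60.0
t: 10.98
position: [574.4, 24.8, 63.4]
tcp_rot: [0.034, 0.999, -0.0, 0.001]
contact_force: [-0.1, -0.6, 6.5]
opening: 0.145
grasp_force: 60.0
```

```bash
python3 -m handwheel '[[0,0,0,0,0,0,35],[0,0,0,0,0,0,35],[0,0,0,0,0,0,35],[0,0,40,0,0,0,40],[0,0,80,0,0,0,60],[-4,-40,90,0,0,7,60],[-7,-80,90,0,0,14,60],[-10,-120,90,0,0,21,60],[-14,-160,90,0,0,28,60],[-18,-200,90,0,0,30,60],[-21,-240,90,0,0,30,60],[-24,-280,90,0,0,30,60]]'; python3 -m handwheel '[[-2,-45,0,0,0,0,60],[-2,-45,0,0,0,0,60],[-2,-45,0,0,0,0,60]]'; python3 look.py wrist w5.png; python3 look.py top t5.png; python3 slots.py top
```

```text
t: 11.98
position: [549.0, -255.0, 152.4]
tcp_rot: [-0.225, 0.974, 0.0, 0.0]
contact_force: [1.5, 0.2, 0.3]
opening: 0.704
grasp_force: 0.0
t: 12.23
position: [546.9, -300.8, 151.5]
tcp_rot: [-0.223, 0.975, 0.0, -0.0]
contact_force: [-0.7, 1.0, 0.5]
opening: 0.701
grasp_force: 0.0
[ 547.1 -299.   151.8]
red 919 ctr [ 420.  -329.9] size [14.4 30. ] long deg -54.5 z 63.0
green 551 ctr [ 548.3 -302.1] size [27.7 13.4] long deg 25.5 z 62.8
[ 547.3 -297.9  152. ]
green 16 ctr [ 554.5 -298.4] size [12.6 10.4] long deg 85.6 z 62.2
blue 52 ctr [571.8  26.4] size [28.9 24.4] long deg 77.7 z 89.3
leaf ((583.24169921875, 141.108154296875), (329.8269958496094, 171.3242645263672), 85.26290893554688) 50.01053960072022
[573.    5.1] [14.1 24.6] 88.5
[573.7  31.5] [45.7 38.7] 88.6
[580.7 103.2] [56.1 28.1] 88.6
[586.1 180.2] [56.1 28.1] 88.6
[593.2 257.1] [56.1 24.6] 88.6
```

```bash
python3 - <<'E'
import cv2,numpy as np
a=cv2.imread("pics/t5.png"); b=cv2.imread("pics/w5.png")
cv2.imwrite("pics/c5.png",np.hstack([cv2.resize(a[150:310,170:420],(500,320)),cv2.resize(b,(300,225)).copy() if 0 else cv2.copyMakeBorder(cv2.resize(b,(300,225)),0,95,0,0,0)]))
E
```

```text
(no output)
```

View pics/c5.png

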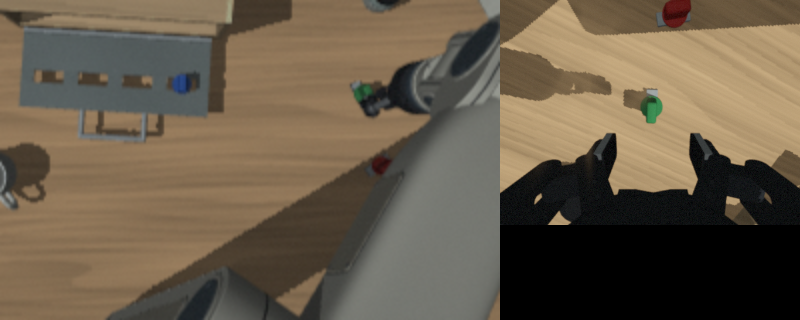

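The view shows blue seated in slot a at (182,83), with its head along leaf z. Green is at (652,108) in the wrist inset.

```bash
python3 -m handwheel '[[1.2,-1.4,-40,0,0,0,60],[1.2,-1.4,-80,0,0,0,50],[1.2,-1.4,-102,0,0,0,50],[1.2,-1.4,-117,0,0,0,50],[1.2,-1.4,-117,0,0,0,50],[1.2,-1.4,-117,0,0,0,0],[1.2,-1.4,-117,0,0,0,0],[1.2,-1.4,-117,0,0,0,0],[1.2,-1.4,-117,0,0,0,0],[1.2,-1.4,-117,0,0,0,0],[1.2,-1.4,-117,0,0,0,0]]'
```

```text
t: 13.3
position: [549.7, -299.8, 37.1]
tcp_rot: [-0.225, 0.974, -0.001, 0.001]
contact_force: [-0.1, 2.0, 6.6]
opening: 0.15
grasp_force: 63.3
```

```bash
python3 -m handwheel '[[0,0,40,0,0,0,0],[0,0,80,0,0,0,0],[0,0,115,0,0,0,0],[3,40,115,0,0,7,0],[6,80,115,0,0,14,0],[9,120,115,0,0,21,0],[12,160,115,0,0,28,0],[15,200,115,0,0,35,0],[18,240,115,0,0,42,0],[21,280,115,0,0,49,0],[24,320,115,0,0,56,0],[27,350,115,0,0,59.7,0]]';  python3 -m handwheel '[[2,40,0,0,0,0,0],[2.5,52,0,0,0,0,0],[2.5,52,0,0,0,0,0],[2.5,52,-36,0,0,0,0],[2.5,52,-36,0,0,0,0],[2.5,52,-36,0,0,0,0]]'
cat > fit.py <<'E'
from h import *
import sys
# held crossbar's far end against the slot's edge, in the wrist view; argument: height of peg origin below the TCP
s=readout.state(); c=get("wrist"); save(c,sys.argv[2]); off=float(sys.argv[1])
px=c["pixels"].astype(int).sum(-1); z=s["position"][2]-off
print(np.round(s["position"],1),R.from_quat(s["tcp_rot"]).as_matrix()[:,1].round(3),"bar top z",round(z+10,1))
print("col261",[(r,int(px[r,261])) for r in range(150,206)])
for r in(160,165,170,185,190,195): print(r,[(k,int(px[r,k])) for k in range(236,290,2)])
E
python3 fit.py 37 w6.png; python3 slots.py wrist
```

```text
t: 14.3
position: [575.5, 53.2, 151.2]
tcp_rot: [-0.683, 0.73, -0.0, 0.0]
contact_force: [0.2, -0.5, -0.7]
opening: 0.152
grasp_force: 62.2
t: 14.8
position: [577.2, 101.4, 113.7]
tcp_rot: [-0.68, 0.733, 0.001, -0.001]
contact_force: [-0.0, 0.4, -1.0]
opening: 0.151
grasp_force: 62.1
[577.2 101.4 113.7] [-0.997  0.076  0.004] bar top z 86.7
col261 [(150, 292), (151, 298), (152, 283), (153, 281), (154, 283), (155, 289), (156, 281), (157, 284), (158, 278), (159, 278), (160, 276), (161, 284), (162, 277), (163, 279), (164, 271), (165, 280), (166, 288), (167, 320), (168, 333), (169, 345), (170, 333), (171, 340), (172, 334), (173, 334), (174, 297), (175, 258), (176, 266), (177, 288), (178, 324), (179, 354), (180, 353), (181, 357), (182, 358), (183, 354), (184, 356), (185, 353), (186, 350), (187, 355), (188, 356), (189, 363), (190, 353), (191, 354), (192, 354), (193, 353), (194, 357), (195, 351), (196, 294), (197, 191), (198, 147), (199, 168), (200, 193), (201, 203), (202, 194), (203, 196), (204, 175), (205, 164)]
160 [(236, 278), (238, 280), (240, 292), (242, 286), (244, 283), (246, 296), 
[... 1350 characters left out ...]
, (254, 353), (256, 356), (258, 350), (260, 351), (262, 372), (264, 358), (266, 350), (268, 353), (270, 348), (272, 356), (274, 354), (276, 377), (278, 491), (280, 497), (282, 486), (284, 489), (286, 497), (288, 487)]
195 [(236, 440), (238, 320), (240, 239), (242, 304), (244, 331), (246, 345), (248, 345), (250, 350), (252, 345), (254, 344), (256, 352), (258, 352), (260, 349), (262, 362), (264, 352), (266, 348), (268, 351), (270, 344), (272, 345), (274, 352), (276, 375), (278, 489), (280, 493), (282, 493), (284, 490), (286, 492), (288, 489)]
leaf ((580.219482421875, 67.47674560546875), (181.73458862304688, 164.32424926757812), 85.3992919921875) 50.63479747494415
[574.1  25.8] [51.  37.8] 85.8
```

View pics/w6.png

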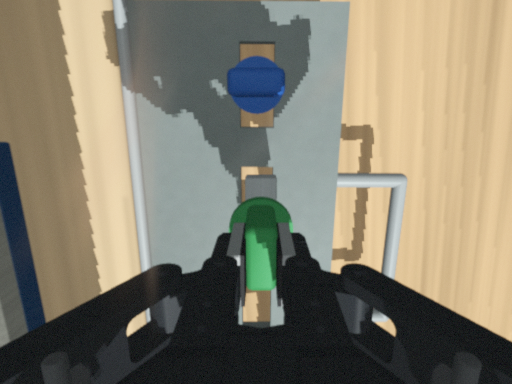

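The image is rotated half a turn. Green's crossbar is at columns 243-277, far edge at row 178. The slot's edges are at columns 241-273, far edge at row 167.

```bash
cat > fit2.py <<'E'
from h import *
import sys
# args: bar_top_z  barFarRow barL barR barRow  slotFarRow slotL slotR slotRow ; gives world shift needed
a=list(map(float,sys.argv[1:])); c=get("wrist"); zt,bf,bl,br,brow,sf,sl,sr,srow=a
yt=np.array([.0715,.997]);xt=np.array([.997,-.0715])
far=ray(c,261,bf,zt)[:2]@yt; sfar=ray(c,258,sf,50)[:2]@yt
sg=np.sign(far-np.array(readout.state()["position"])[:2]@yt)
by=far-sg*24; sy=sfar-sg*26
L,Rr=[ray(c,u,brow,zt)[:2]@xt for u in(bl,br)]; l,r=[ray(c,u,srow,50)[:2]@xt for u in(sl,sr)]
print("bar y",by,"slot y",sy,"bar w",Rr-L,"slot w",r-l,"bar x",(L+Rr)/2,"slot x",(l+r)/2)
dx,dy=(l+r)/2-(L+Rr)/2,sy-by; print("shift world",dx*xt+dy*yt)
E
python3 fit2.py 86.7 178 243 277 188 167 241 273.5 170
```

```text
bar y 142.4024626684074 slot y 145.45663167995554 bar w -19.542917950600554 slot w -22.31082183879164 bar x 569.8476296873375 slot x 571.7952245069791
shift world [2.16012512 2.90575347]
```

```bash
python3 -m handwheel '[[2,2.4,-8,0,0,0,0],[2,2.4,-16,0,0,0,0],[2,2.4,-16,0,0,0,0]]'; python3 fit.py 37 w7.png; python3 - <<'E'
import cv2
a=cv2.imread("pics/w7.png"); cv2.imwrite("pics/w7c.png",cv2.resize(a[140:350,200:320],None,fx=2.8,fy=2.8))
E
```

```text
t: 15.2
position: [579.8, 104.6, 97.0]
tcp_rot: [-0.68, 0.733, 0.001, -0.001]
contact_force: [-0.8, 0.5, -0.7]
opening: 0.149
grasp_force: 62.2
[579.8 104.6  97. ] [-0.997  0.075  0.002] bar top z 70.0
col261 [(150, 292), (151, 290), (152, 293), (153, 287), (154, 295), (155, 275), (156, 288), (157, 281), (158, 279), (159, 283), (160, 279), (161, 267), (162, 284), (163, 284), (164, 276), (165, 283), (166, 356), (167, 417), (168, 441), (169, 442), (170, 447), (171, 452), (172, 513), (173, 543), (174, 466), (175, 310), (176, 274), (177, 291), (178, 327), (179, 349), (180, 369), (181, 367), (182, 372), (183, 356), (184, 359), (185, 362), (186, 363), (187, 365), (188, 363), (189, 357), (190, 369), (191, 360), (192, 365), (193, 360), (194, 356), (195, 350), (196, 291), (197, 191), (198, 147), (199, 178), (200, 202), (201, 199), (202, 200), (203, 204), (204, 192), (205, 164)]
160 [(236, 285), (238, 281), (240, 282), (242, 297), (244, 290), (246, 292), (248, 302), (250, 292), (252, 286), (254, 277), (256, 280), (258, 285), (260, 280), (262, 279), (264, 273), (266, 278), (268, 278), (270, 270
[... 1055 characters left out ...]
 494), (284, 497), (286, 492), (288, 492)]
190 [(236, 275), (238, 270), (240, 272), (242, 273), (244, 290), (246, 342), (248, 363), (250, 354), (252, 346), (254, 359), (256, 358), (258, 358), (260, 356), (262, 371), (264, 365), (266, 357), (268, 360), (270, 363), (272, 359), (274, 356), (276, 307), (278, 425), (280, 494), (282, 505), (284, 495), (286, 491), (288, 500)]
195 [(236, 271), (238, 275), (240, 269), (242, 271), (244, 272), (246, 349), (248, 352), (250, 356), (252, 344), (254, 358), (256, 352), (258, 361), (260, 352), (262, 361), (264, 363), (266, 359), (268, 359), (270, 351), (272, 358), (274, 356), (276, 300), (278, 443), (280, 501), (282, 504), (284, 503), (286, 494), (288, 494)]
```

View pics/w7c.png

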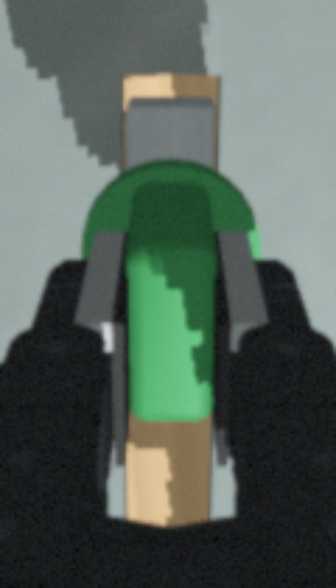

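The crossbar (columns 245-276) is centred between the slot's sides (243-279). I'll check the fit along the slot.

```bash
python3 fit2.py 70 178 245.3 276 190 166 243.3 278.8 170
```

```text
bar y 145.35393664060462 slot y 144.4348405106133 bar w -17.53770791255897 slot w -22.264579422923475 bar x 570.2722492818098 slot x 569.9592669951
shift world [-0.37775871 -0.89396061]
```

```bash
python3 -m handwheel '[[-0.3,-0.8,-5,0,0,0,0],[-0.3,-0.8,-10,0,0,0,0],[-0.3,-0.8,-15,0,0,0,0],[-0.3,-0.8,-20,0,0,0,0],[-0.3,-0.8,-25,0,0,0,0],[-0.3,-0.8,-29,0,0,0,0],[-0.3,-0.8,-29,0,0,0,0]]';python3 -m handwheel '[[0,0,-2,0,0,0,0],[0,0,-4,0,0,0,0],[0,0,-4,0,0,0,0]]'
```

```text
t: 15.88
position: [579.5, 104.0, 68.4]
tcp_rot: [-0.68, 0.733, 0.0, -0.001]
contact_force: [0.3, -0.0, -0.9]
opening: 0.15
grasp_force: 62.2
t: 16.13
position: [580.0, 104.0, 65.2]
tcp_rot: [-0.68, 0.733, 0.0, -0.0]
contact_force: [-0.5, -0.2, -1.0]
opening: 0.148
grasp_force: 62.2
```

```bash
python3 -m handwheel '[[0,0,-1,0,0,0,0],[0,0,-1.5,0,0,0,0],[0,0,-1.5,0,0,0,0]]'
```

```text
t: 16.38
position: [580.2, 104.0, 64.6]
tcp_rot: [-0.68, 0.733, -0.0, 0.0]
contact_force: [-2.3, 0.4, 3.6]
opening: 0.149
grasp_force: 62.8
```

```bash
python3 -m handwheel '[[0,0,0,0,0,-7,0],[0,0,0,0,0,-14,0],[0,0,0,0,0,-21,0],[0,0,0,0,0,-28,0],[0,0,0,0,0,-35,0],[0,0,0,0,0,-42,0],[0,0,0,0,0,-49,0],[0,0,0,0,0,-56,0],[0,0,0,0,0,-63,0],[0,0,0,0,0,-70,0],[0,0,0,0,0,-77,0],[0,0,0,0,0,-84,0]]'; python3 -m handwheel '[[0,0,0,0,0,-5.8,0],[0,0,0,0,0,-5.8,0],[0,0,0,0,0,-5.8,0]]'
```

```text
t: 17.38
position: [580.6, 104.3, 64.6]
tcp_rot: [-0.012, 1.0, 0.0, 0.001]
contact_force: [-0.3, 0.9, 3.4]
opening: 0.154
grasp_force: 62.7
t: 17.63
position: [580.6, 104.1, 64.6]
tcp_rot: [0.034, 0.999, 0.0, 0.001]
contact_force: [-1.0, 0.3, 5.2]
opening: 0.148
grasp_force: 62.8
```

```bash
python3 -m handwheel '[[0,0,0,0,0,0,35],[0,0,0,0,0,0,35],[0,0,0,0,0,0,35],[0,0,40,0,0,0,35],[0,0,80,0,0,0,40],[-14,-38,86,0,0,-7,60],[-28,-76,86,0,0,-14,60],[-42,-114,86,0,0,-21,60],[-56,-152,86,0,0,-28,60],[-70,-190,86,0,0,-35,60],[-84,-228,86,0,0,-42,60],[-98,-266,86,0,0,-49,60]]'; python3 -m handwheel '[[-14,-38,0,0,0,-1.6,60],[-28,-76,0,0,0,-1.6,60],[-42,-114,0,0,0,-1.6,60],[-62,-168,0,0,0,-1.6,60],[-62,-168,0,0,0,-1.6,60],[-62,-168,0,0,0,-1.6,60],[-62,-168,0,0,0,-1.6,60]]'; python3 look.py wrist w8.png; python3 look.py top t8.png
```

```text
t: 18.63
position: [480.9, -163.6, 150.0]
tcp_rot: [0.449, 0.894, -0.0, -0.0]
contact_force: [1.2, -1.0, 0.8]
opening: 0.702
grasp_force: 0.0
t: 19.22
position: [419.4, -330.7, 149.5]
tcp_rot: [0.46, 0.888, 0.0, -0.0]
contact_force: [0.1, 0.4, -0.3]
opening: 0.702
grasp_force: 0.0
[ 419.8 -329.7  149.6]
red 652 ctr [ 419.2 -329. ] size [13.4 29.3] long deg -54.6 z 62.7
[ 420.1 -329.2  149.8]
red 35 ctr [ 420.  -328.9] size [14.3 28.7] long deg -52.9 z 64.2
green 40 ctr [576.9 108.1] size [18.3 24.1] long deg -1.6 z 91.5
blue 58 ctr [572.4  26.2] size [28.7 26.3] long deg 71.1 z 90.3
```

```bash
python3 -m handwheel '[[-0.5,0.6,-40,0,0,0,60],[-0.5,0.6,-80,0,0,0,50],[-0.5,0.6,-102,0,0,0,50],[-0.5,0.6,-115,0,0,0,50],[-0.5,0.6,-115,0,0,0,50],[-0.5,0.6,-115,0,0,0,0],[-0.5,0.6,-115,0,0,0,0],[-0.5,0.6,-115,0,0,0,0],[-0.5,0.6,-115,0,0,0,0],[-0.5,0.6,-115,0,0,0,0],[-0.5,0.6,-115,0,0,0,0]]'
```

```text
t: 20.23
position: [420.3, -329.8, 36.5]
tcp_rot: [0.459, 0.888, -0.0, 0.001]
contact_force: [0.6, 1.5, 8.0]
opening: 0.149
grasp_force: 59.4
```

```bash
python3 -m handwheel '[[0,0,40,0,0,0,0],[0,0,80,0,0,0,0],[0,0,115,0,0,0,0],[13,38,115,0,0,-7,0],[25,76,115,0,0,-14,0],[38,114,115,0,0,-21,0],[50,152,115,0,0,-28,0],[63,190,115,0,0,-35,0],[75,228,115,0,0,-39.6,0],[88,266,115,0,0,-39.6,0],[100,304,115,0,0,-39.6,0],[112,342,115,0,0,-39.6,0]]'; python3 -m handwheel '[[13,38,0,0,0,0,0],[25,76,0,0,0,0,0],[38,114,0,0,0,0,0],[52,168,0,0,0,0,0],[52,168,0,0,0,0,0],[52,168,-36,0,0,0,0],[52,168,-52,0,0,0,0],[52,168,-52,0,0,0,0],[52,168,-52,0,0,0,0]]'; python3 fit.py 36.5 w9.png;  python3 - <<'E'
import cv2
a=cv2.imread("pics/w9.png"); cv2.imwrite("pics/w9c.png",cv2.resize(a[140:350,200:320],None,fx=2.8,fy=2.8))
E
```

```text
t: 21.23
position: [528.8, 4.8, 150.8]
tcp_rot: [0.733, 0.68, 0.0, 0.001]
contact_force: [1.2, -0.4, -1.6]
opening: 0.154
grasp_force: 59.0
t: 21.98
position: [580.1, 170.7, 98.0]
tcp_rot: [0.733, 0.68, -0.001, -0.0]
contact_force: [-0.1, -1.4, 0.0]
opening: 0.146
grasp_force: 58.9
[580.1 170.7  98. ] [ 0.997 -0.075 -0.001] bar top z 71.5
col261 [(150, 441), (151, 436), (152, 440), (153, 390), (154, 337), (155, 320), (156, 307), (157, 315), (158, 308), (159, 309), (160, 306), (161, 306), (162, 298), (163, 308), (164, 304), (165, 299), (166, 301), (167, 294), (168, 299), (169, 287), (170, 293), (171, 291), (172, 297), (173, 295), (174, 293), (175, 287), (176, 302), (177, 340), (178, 397), (179, 419), (180, 432), (181, 533), (182, 580), (183, 570), (184, 567), (185, 567), (186, 565), (187, 563), (188, 565), (189, 561), (190, 566), (191, 562), (192, 563), (193, 565), (194, 563), (195, 565), (196, 567), (197, 561), (198, 557), (199, 522), (200, 409), (201, 249), (202, 232), (203, 268), (204, 297), (205, 284)]
160 [(236, 449), (238, 453), (240, 452), (242, 446), (244, 442), (246, 439), (2
[... 1194 characters left out ...]
 512), (284, 516), (286, 389), (288, 425)]
190 [(236, 448), (238, 438), (240, 446), (242, 446), (244, 454), (246, 548), (248, 547), (250, 559), (252, 554), (254, 559), (256, 565), (258, 562), (260, 560), (262, 574), (264, 562), (266, 562), (268, 558), (270, 559), (272, 554), (274, 558), (276, 455), (278, 516), (280, 522), (282, 515), (284, 519), (286, 362), (288, 424)]
195 [(236, 445), (238, 439), (240, 441), (242, 434), (244, 451), (246, 545), (248, 553), (250, 556), (252, 559), (254, 558), (256, 559), (258, 567), (260, 557), (262, 574), (264, 563), (266, 559), (268, 560), (270, 555), (272, 552), (274, 556), (276, 441), (278, 516), (280, 519), (282, 515), (284, 516), (286, 370), (288, 429)]
```

View pics/w9c.png

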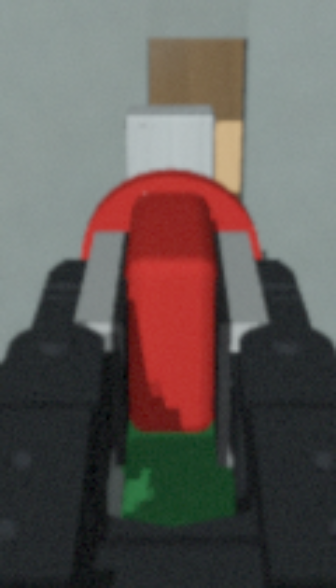

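The crossbar (columns 245-276, far edge at row 181) sits short of slot c (columns 252-287, far edge at row 153). It needs shifting.

```bash
python3 fit2.py 71.5 180.7 245.3 276 190 153.5 252.3 287.5 170
```

```text
bar y 211.60241225783201 slot y 221.72752288661513 bar w 17.540023882529113 slot w 22.25228197590684 bar x 566.766834640157 slot x 572.6198171099297
shift world [6.55936893 9.67624705]
```

```bash
python3 -m handwheel '[[6.5,9.6,0,0,0,0,0],[6.5,9.6,0,0,0,0,0],[6.5,9.6,0,0,0,0,0]]'; python3 fit.py 36.5 w10.png | cut -c1-900
```

```text
t: 22.33
position: [587.8, 180.8, 98.9]
tcp_rot: [0.733, 0.68, 0.001, 0.0]
contact_force: [0.0, 0.0, -1.7]
opening: 0.149
grasp_force: 59.0
[587.8 180.8  98.9] [ 0.997 -0.074  0.002] bar top z 72.4
col261 [(150, 434), (151, 432), (152, 432), (153, 433), (154, 437), (155, 433), (156, 430), (157, 432), (158, 432), (159, 432), (160, 432), (161, 429), (162, 430), (163, 435), (164, 425), (165, 435), (166, 431), (167, 433), (168, 429), (169, 419), (170, 369), (171, 308), (172, 298), (173, 302), (174, 308), (175, 301), (176, 307), (177, 350), (178, 397), (179, 420), (180, 435), (181, 528), (182, 575), (183, 564), (184, 565), (185, 561), (186, 562), (187, 559), (188, 559), (189, 562), (190, 559), (191, 565), (192, 558), (193, 560), (194, 562), (195, 564), (196, 560), (197, 563), (198, 555), (199, 519), (200, 401), (201, 248), (202, 242), (203, 276), (204, 287), (205, 289)]
160 [(236, 438), (238, 442), (240, 436), (242, 429), (244, 427), (246, 428), (248, 429), (250, 438), (252, 433), (254, 435), (256, 429), (258, 430), (260, 432), (262, 434), (264, 434), (266, 429), (268, 438), (270, 432), (
[... 1051 characters left out ...]
 448), (284, 443), (286, 442), (288, 445)]
190 [(236, 442), (238, 445), (240, 432), (242, 297), (244, 346), (246, 546), (248, 546), (250, 558), (252, 549), (254, 559), (256, 558), (258, 563), (260, 560), (262, 568), (264, 569), (266, 553), (268, 559), (270, 555), (272, 553), (274, 556), (276, 357), (278, 267), (280, 439), (282, 437), (284, 444), (286, 443), (288, 441)]
195 [(236, 440), (238, 442), (240, 430), (242, 290), (244, 338), (246, 545), (248, 551), (250, 550), (252, 550), (254, 558), (256, 560), (258, 558), (260, 558), (262, 564), (264, 563), (266, 566), (268, 560), (270, 555), (272, 551), (274, 556), (276, 347), (278, 240), (280, 247), (282, 332), (284, 440), (286, 444), (288, 439)]
```

```bash
python3 fit2.py 72.4 180.7 245.3 276 190 170 241 276 172
```

```text
bar y 222.39734476176267 slot y 221.782166020642 bar w 17.397049770166177 slot w 22.107342866646945 bar x 572.6057776453237 slot x 571.2512375765364
shift world [-1.39446173 -0.51648359]
```

```bash
python3 -m handwheel '[[-1.2,-0.5,-5,0,0,0,0],[-1.2,-0.5,-10,0,0,0,0],[-1.2,-0.5,-14,0,0,0,0],[-1.2,-0.5,-14,0,0,0,0]]'; python3 -m handwheel '[[0,0,-5,0,0,0,0],[0,0,-10,0,0,0,0],[0,0,-16,0,0,0,0],[0,0,-18,0,0,0,0],[0,0,-18,0,0,0,0]]'
```

```text
t: 22.77
position: [585.1, 179.8, 82.7]
tcp_rot: [0.733, 0.68, -0.001, -0.001]
contact_force: [0.0, 0.9, -0.7]
opening: 0.152
grasp_force: 59.0
t: 23.18
position: [585.3, 179.9, 65.1]
tcp_rot: [0.733, 0.68, -0.001, -0.0]
contact_force: [-0.1, -0.6, -0.7]
opening: 0.152
grasp_force: 59.0
```

Passed freely. I'll seat it lightly.

```bash
python3 -m handwheel '[[0,0,-1,0,0,0,0],[0,0,-2,0,0,0,0],[0,0,-2,0,0,0,0]]'
```

```text
t: 23.43
position: [585.9, 180.0, 64.1]
tcp_rot: [0.733, 0.68, 0.0, 0.0]
contact_force: [0.5, -0.4, -0.6]
opening: 0.155
grasp_force: 59.0
```

```bash
python3 -m handwheel '[[0,0,-0.7,0,0,0,0],[0,0,-1,0,0,0,0],[0,0,-1,0,0,0,0]]'
```

```text
t: 23.68
position: [585.9, 180.0, 64.0]
tcp_rot: [0.733, 0.68, 0.0, 0.0]
contact_force: [-2.8, -0.5, 6.3]
opening: 0.148
grasp_force: 60.1
```

```bash
python3 -m handwheel '[[0,0,0,0,0,7,0],[0,0,0,0,0,14,0],[0,0,0,0,0,21,0],[0,0,0,0,0,28,0],[0,0,0,0,0,35,0],[0,0,0,0,0,42,0],[0,0,0,0,0,49,0],[0,0,0,0,0,56,0],[0,0,0,0,0,63,0],[0,0,0,0,0,70,0],[0,0,0,0,0,77,0],[0,0,0,0,0,84,0]]'; python3 -m handwheel '[[0,0,0,0,0,6,0],[0,0,0,0,0,6,0],[0,0,0,0,0,6,0],[0,0,0,0,0,6,35],[0,0,0,0,0,6,35],[0,0,0,0,0,6,35],[0,0,40,0,0,6,35],[0,0,80,0,0,6,35],[0,0,120,0,0,6,50],[0,0,160,0,0,6,60],[-25,0,190,0,0,6,60],[-50,-15,220,0,0,6,60]]';python3 look.py wrist w11.png
```

```text
t: 24.68
position: [586.5, 180.0, 64.0]
tcp_rot: [0.087, 0.996, 0.0, 0.001]
contact_force: [-0.4, -0.4, 4.8]
opening: 0.153
grasp_force: 59.8
t: 25.68
position: [535.7, 166.2, 284.0]
tcp_rot: [0.037, 0.999, 0.0, 0.0]
contact_force: [1.3, -1.1, 0.8]
opening: 0.7
grasp_force: 0.0
[532.7 163.9 290.9]
red 563 ctr [583.5 196.2] size [27.7 31.4] long deg -79.9 z 89.8
green 332 ctr [575.6 103. ] size [26.2 27. ] long deg -15.1 z 89.9
blue 236 ctr [570.8  28.6] size [18.9 26.1] long deg -0.6 z 90.0
```

View pics/w11.png

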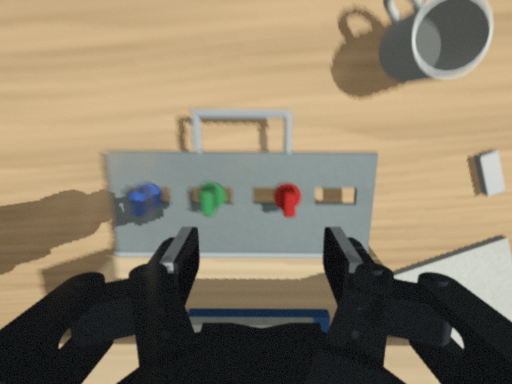

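The leaf is flat with blue (145,197), green (211,197) and red (288,197) in slots a to c. I'll zoom in to check that the heads are square.

```bash
python3 - <<'E'
from h import *
c=get("wrist"); save(c,"w12.png"); P=pts(c)
a=cv2.imread("pics/w12.png"); cv2.imwrite("pics/w12c.png",cv2.resize(a[140:260,100:390],None,fx=2.7,fy=2.7,interpolation=cv2.INTER_CUBIC))
for k,mm in masks(c).items():
    for lo,hi in((82,100),(45,60)):
        w=mm&(P[...,0]>500)&(P[...,1]>-30)&(P[...,2]>lo)&(P[...,2]<hi)
        if w.sum()>8: r=cv2.minAreaRect(P[w][:,:2].astype(np.float32)); print(k,lo,w.sum(),np.round(r[0],1),np.round(r[1],1),round(r[2],1),np.median(P[w][:,2]).round(1))
E
```

```text
red 82 292 [585.5 197.9] [14.1 28.3] 84.1 88.9
red 45 222 [593.8 197.6] [32.2 45. ] 89.8 55.4
green 82 228 [578.6 104.9] [13.3 26.7] 86.0 89.1
green 45 109 [581.4 116.1] [ 9.2 25.6] 84.3 55.3
blue 82 37 [566.   24.1] [ 8.5 14.3] 58.0 89.2
blue 45 812 [708.3 101. ] [312.1 124.2] 46.1 55.4
```

View pics/w12c.png

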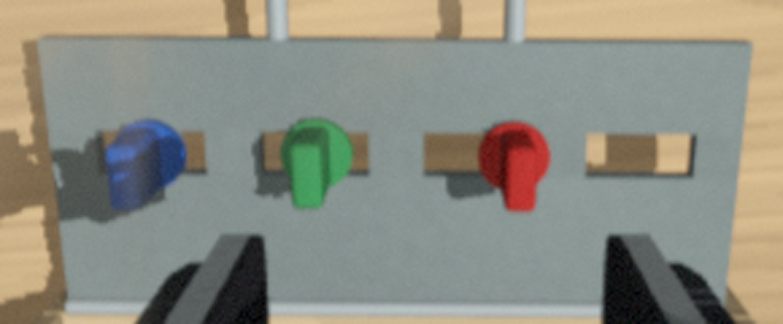

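Red has shifted to the +y end of its slot, and blue may have twisted. I'll measure the heads by depth.

```bash
cat > heads.py <<'E'
from h import *
import sys
c=get(sys.argv[1]); P=pts(c)
for n,(x,y) in {"a":(574,26),"b":(579.5,103),"c":(585,180)}.items():
    for lo,hi in((80,97),(53,60)):
        w=(abs(P[...,0]-x)<35)&(abs(P[...,1]-y)<38)&(P[...,2]>lo)&(P[...,2]<hi)
        if w.sum()<9: continue
        q=P[w]; r=cv2.minAreaRect(q[:,:2].astype(np.float32)); b=cv2.boxPoints(r); e=max([b[1]-b[0],b[2]-b[1]],key=np.linalg.norm)
        print(n,lo,w.sum(),np.round(r[0],1),np.round(r[1],1),"long",np.degrees(np.arctan2(e[1],e[0])).round(1),np.median(q[:,2]).round(1))
E
python3 heads.py wrist; python3 heads.py top; python3 -c "
from h import *;print(np.round(readout.state()['position'],1))"
```

```text
a 80 343 [572.5  25.9] [14.1 29.5] long -3.8 88.8
a 53 210 [562.2  24.1] [52.2 23.2] long 37.4 55.3
b 80 316 [577.3 104.7] [14.1 28.8] long -3.7 88.9
b 53 235 [576.  105.3] [33.8 29.3] long 70.3 55.4
c 80 300 [585.3 197.5] [13.8 28.7] long -3.4 88.8
c 53 262 [584.5 197.6] [30.8 33.5] long -87.1 55.3
a 80 36 [573.2  24.2] [13.5 27.7] long -1.8 88.0
a 53 45 [573.3  26.5] [69.9 66.6] long 88.8 54.5
b 80 34 [578.6 104. ] [10.3 27.5] long -1.2 88.7
b 53 57 [578.6 103.2] [69.9 66.6] long 88.9 54.5
[535.8 164.9 283.9]
```

```bash
python3 -m handwheel '[[25,16,-40,0,0,0,45],[49.5,32.7,-80,0,0,0,45],[49.5,32.7,-120,0,0,0,45],[49.5,32.7,-160,0,0,0,45],[49.5,32.7,-200,0,0,0,45],[49.5,32.7,-219.5,0,0,0,45],[49.5,32.7,-219.5,0,0,0,45],[49.5,32.7,-219.5,0,0,0,0],[49.5,32.7,-219.5,0,0,0,0],[49.5,32.7,-219.5,0,0,0,0],[49.5,32.7,-219.5,0,0,0,0],[49.5,32.7,-219.5,0,0,0,0]]'; python3 -m handwheel '[[-0.3,-4,0,0,0,0,0],[-0.6,-8,0,0,0,0,0],[-0.9,-12,0,0,0,0,0],[-1.2,-16,0,0,0,0,0],[-1.2,-17.3,0,0,0,0,0],[-1.2,-17.3,0,0,0,0,0],[-1.2,-17.3,0,0,0,0,0]]'
```

```text
t: 26.88
position: [586.5, 197.7, 65.3]
tcp_rot: [0.037, 0.999, 0.0, 0.002]
contact_force: [0.7, -2.4, 5.1]
opening: 0.155
grasp_force: 61.7
t: 27.47
position: [585.1, 181.1, 65.2]
tcp_rot: [0.037, 0.999, 0.001, 0.002]
contact_force: [-0.2, 3.4, 7.3]
opening: 0.149
grasp_force: 62.0
```

```bash
python3 -m handwheel '[[0,0,0,0,0,0,40],[0,0,0,0,0,0,40],[0,0,0,0,0,0,40],[0,0,0,0,0,0,40],[0,0,40,0,0,0,40],[0,0,80,0,0,0,40],[0,0,120,0,0,0,50],[0,0,160,0,0,0,60],[-25,0,190,0,0,0,60],[-50,-15,220,0,0,0,60],[-50,-15,220,0,0,0,60]]';python3 heads.py wrist
```

```text
t: 28.38
position: [532.4, 164.7, 290.2]
tcp_rot: [0.037, 0.999, 0.001, 0.004]
contact_force: [1.6, -0.0, 0.3]
opening: 0.704
grasp_force: 0.0
a 80 344 [572.4  25.9] [14.3 29.4] long -5.1 88.8
a 53 215 [561.1  19.1] [58.6 25.9] long 46.1 55.5
b 80 316 [578.2 104.8] [13.9 30.5] long -3.3 88.9
b 53 234 [581.9 101.3] [58.1 39.7] long 0.4 55.4
c 80 301 [584.9 181.6] [13.2 30.7] long -3.7 88.9
c 53 266 [583.1 172.8] [50.5 31.3] long 88.2 55.3
```

```bash
python3 -m handwheel '[[-50,-14,0,0,0,-7,50],[-50,-14,0,0,0,-14,50],[-50,-14,0,0,0,-21,50],[-50,-14,0,0,0,-28,50],[-50,-14,0,0,0,-35,50],[-50,-14,-40,0,0,-42,50],[-50,-14,-80,0,0,-49,50],[-50,-14,-120,0,0,-56,50],[-50,-14,-160,0,0,-63,50],[-50,-14,-160,0,0,-70,50],[-50,-14,-160,0,0,-77,50],[-50,-14,-160,0,0,-84,50]]'; python3 -m handwheel '[[0,0,0,0,0,-6.3,50],[0,0,0,0,0,-6.3,50],[0,0,0,0,0,-6.3,50],[0,0,0,0,0,-6.3,50]]'; python3 - <<'E'
from h import *
s=readout.state();print(np.round(s["joints"],2),np.round(s["position"],1))
c=get("wrist");P=pts(c); px=c["pixels"].astype(int); sat=px.max(-1)-px.min(-1)
m=(P[...,2]>38)&(P[...,2]<60)&(P[...,0]>440)&(P[...,0]<505)&(P[...,1]>80)&(P[...,1]<240)
q=P[m]; print(m.sum(),np.percentile(q,[5,50,95],axis=0).round(1))
E
```

```text
t: 29.43
position: [483.5, 151.3, 121.3]
tcp_rot: [0.699, 0.716, -0.001, -0.001]
contact_force: [0.9, 0.3, 0.2]
opening: 0.584
grasp_force: 0.0
t: 29.77
position: [484.1, 151.4, 122.8]
tcp_rot: [0.734, 0.68, -0.0, -0.0]
contact_force: [-0.3, 1.0, 0.2]
opening: 0.588
grasp_force: 0.0
[ 0.14  0.24 -0.28  1.04 -0.    1.78] [484.1 151.4 122.8]
2640 [[477.5  94.8  47.1]
 [485.1 153.9  49.7]
 [501.4 206.8  51.2]]
```

```bash
python3 -m handwheel '[[0,0,-40,0,0,0,50],[0,0,-80,0,0,0,50],[0,0,-97,0,0,0,50],[0,0,-97,0,0,0,50],[0,0,-97,0,0,0,0],[0,0,-97,0,0,0,0],[0,0,-97,0,0,0,0],[0,0,-97,0,0,0,0],[0,0,-97,0,0,0,0],[0,0,-97,0,0,0,0]]'; python3 -m handwheel '[[0.3,0,13.5,0,0,0,0],[1.3,0,27.3,0,0,0,0],[3.5,-0.2,41,0,0,0,0],[6.7,-0.5,54.5,0,0,0,0],[11,-0.8,67.7,0,0,0,0],[16,-1.2,80.6,0,0,0,0],[22.3,-1.7,93,0,0,0,0],[29.2,-2.2,105,0,0,0,0],[37.2,-2.8,116.4,0,0,0,0],[45.9,-3.4,127.1,0,0,0,0],[45.9,-3.4,127.1,0,0,0,0]]'
```

```text
t: 30.65
position: [483.6, 151.8, 27.9]
tcp_rot: [0.735, 0.679, 0.0, -0.0]
contact_force: [-6.9, 0.8, 8.7]
opening: 0.093
grasp_force: 58.6
t: 31.57
position: [527.7, 148.2, 156.3]
tcp_rot: [0.734, 0.679, -0.001, -0.001]
contact_force: [-20.5, 0.3, 16.9]
opening: 0.087
grasp_force: 60.2
```

```bash
python3 -m handwheel '[[-1.2,0,1,0,0,0,0],[8.3,-0.6,11,0,0,0,0],[18.7,-1.5,20.5,0,0,0,0],[29.7,-2.3,29.1,0,0,0,0],[41.3,-3.2,36.8,0,0,0,0],[53.5,-4.1,43.7,0,0,0,0],[66.1,-5,49.7,0,0,0,0],[79.1,-6,54.7,0,0,0,0],[79.1,-6,54.7,0,0,0,0]]'
```

```text
t: 32.32
position: [610.2, 141.6, 212.9]
tcp_rot: [0.735, 0.678, 0.002, 0.002]
contact_force: [-7.1, -3.1, 21.9]
opening: 0.087
grasp_force: 63.5
```

```bash
python3 -m handwheel '[[6.5,-0.5,3.2,0,0,0,0],[13.2,-1,5,0,0,0,0],[20,-1.5,6.7,0,0,0,0],[26.8,-2,8,0,0,0,0],[33.5,-2.5,9,0,0,0,0],[40.4,-3,10,0,0,0,0],[47,-3.5,10.5,0,0,0,0],[51,-3.8,10.8,0,0,0,0],[54,-4,11,0,0,0,0],[54,-4,11,0,0,0,0]]'
```

```text
t: 33.15
position: [662.9, 137.7, 222.1]
tcp_rot: [0.735, 0.678, 0.001, 0.001]
contact_force: [-4.3, -2.3, 10.2]
opening: 0.087
grasp_force: 62.7
```

```bash
python3 -m handwheel '[[1,0,0,0,0,0,0],[2,0,0,0,0,0,0],[2,0,0,0,0,0,0]]'; python3 -m handwheel '[[1,0,0,0,0,0,0],[2,0,0,0,0,0,0],[2,0,0,0,0,0,0]]'
```

```text
t: 33.4
position: [663.0, 137.7, 222.1]
tcp_rot: [0.735, 0.678, -0.001, -0.0]
contact_force: [-13.5, -2.8, 11.9]
opening: 0.086
grasp_force: 62.9
t: 33.65
position: [663.2, 137.9, 222.5]
tcp_rot: [0.734, 0.679, -0.002, -0.001]
contact_force: [-23.2, -3.0, 16.8]
opening: 0.09
grasp_force: 62.9
```

```bash
python3 -m handwheel '[[-2,0,0,0,0,0,0],[-3,0,0,0,0,0,0],[-3,0,0,0,0,0,40],[-3,0,0,0,0,0,40],[-3,0,0,0,0,0,40],[-3,0,0,0,0,0,40],[-3,0,30,0,0,0,45],[-3,0,70,0,0,0,45],[-40,30,90,0,0,0,45],[-80,55,90,0,0,0,45],[-120,80,90,0,0,0,45],[-160,80,90,0,0,0,45]]'; python3 -m handwheel '[[-40,0,0,0,0,0,45],[-80,0,0,0,0,0,45],[-120,20,0,0,0,0,45],[-140,40,0,0,0,0,45],[-140,80,0,0,0,0,45],[-140,80,0,0,0,0,45]]'; python3 - <<'E'
from h import *
for n in("top","scene"):
    c=get(n); save(c,n+"9.png"); P=pts(c); px=c["pixels"].astype(int); sat=px.max(-1)-px.min(-1)
    w=(sat<30)&(P[...,2]>225)&(P[...,2]<245)&(P[...,0]>590)&(P[...,0]<720)&(P[...,1]>60)&(P[...,1]<220)
    print(n,w.sum(),np.percentile(P[w],[5,50,95],axis=0).round(1))
    w=(sat<30)&(P[...,2]>150)&(P[...,2]<193)&(P[...,0]>590)&(P[...,0]<720)&(P[...,1]>-60)&(P[...,1]<320)
    print("leaf",np.percentile(P[w],[5,50,95],axis=0).round(1))
a=cv2.imread("pics/top9.png");b=cv2.imread("pics/scene9.png")
cv2.imwrite("pics/fin.png",np.hstack([cv2.resize(a[90:270,110:390],(420,270)),cv2.resize(b[80:320,160:460],(338,270))]))
E
```

```text
t: 34.65
position: [522.7, 216.8, 308.6]
tcp_rot: [0.735, 0.679, 0.0, -0.0]
contact_force: [-0.5, -0.0, 0.5]
opening: 0.527
grasp_force: 0.0
t: 35.15
position: [381.9, 299.1, 309.6]
tcp_rot: [0.734, 0.68, 0.001, -0.0]
contact_force: [-0.6, -0.5, -0.2]
opening: 0.528
grasp_force: 0.0
top 125 [[655.9  81.7 235.1]
 [662.6 135.1 238.5]
 [669.4 185.7 242.1]]
leaf [[645.4 -17.5 154.2]
 [659.2 123.2 187.1]
 [676.4 287.5 192.1]]
scene 126 [[656.   78.5 233.2]
 [662.  130.  240.5]
 [668.5 186.6 244. ]]
leaf [[647.9 -52.6 167. ]
 [661.6 102.9 190.9]
 [704.3 278.4 192.8]]
```

View pics/fin.png

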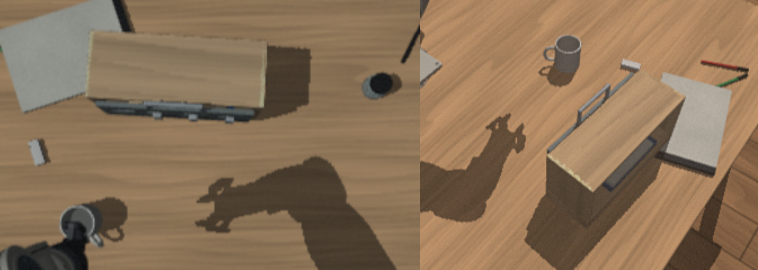

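The final picture shows the front shut, with the bar at x about 662 mm, against the stop I felt. Three crossbars show square and evenly spaced outside the leaf at (157,112), (195,117) and (235,119). The mug, eraser and ink are where they started.

```bash
python3 -c "
from rig import arm; print(arm.hand_in())"
```

```text
the job is handed in; nothing more can be done
None
```

The job is handed in: the blue, green and red pegs (yellow was absent) are locked in slots a, b and c, the front is shut against its stop, and the mug, eraser and ink jar look undisturbed in the last pictures; the hand-in gave no verdict.

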